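Find the loose bolt of the burette stand foot and hold its cover open

TASK

One of the three bolts in the brown burette-stand foot has worked loose: press each bolt head down until it stops (two give only about 3 mm, the loose one sinks about 10 mm). Then lift the hinged cover right behind the loose bolt, and no other cover, at least 40 degrees up (it has a coloured fin to grip), and finish while still holding it open so that a colleague can get at the lock screw. Leave the flask, the bottle and the wrench where they are.

Things in the scene. Friction and masses are not known exactly. Their poses are not given: they have to be found in the camera images.
- foot: brown cast foot of a burette stand, fixed to the bench, 190 mm (x) by 340 mm (y) by 45 mm high; origin at the centre of its underside; its x axis points away from the robot, y along its length to the robot's left. Bolts stand at x = +62 mm, y = +100, 0, -100 mm; behind each, on the robot's side, is a hinged cover over a pocket with a brass lock screw
- bolt_white_top (a point): centre of the top of the steel bolt head (24 mm across, 12 mm thick) at the left (+y) end of the foot; at first 69 mm above the bench. All three bolts look alike. It moves down with the bolt
- bolt_white (a joint): how far this bolt has been pushed straight down, m: 0 at the start. It slides with about 2 N of friction and stays where it is left (no spring). A sound bolt stops hard after about 3 mm, the loose one after about 10 mm; which one is loose changes every time and cannot be seen
- cover_white_grip (a point): grip point on the white plastic fin of the cover behind this bolt (left (+y) end). Fin: upright block 20 mm (x) by 12 mm thick (y) by 32 mm high on the flat grey cover. The point is 12 mm below its top, on its mid-plane, 55 mm from and 25 mm above the hinge axis; with the cover shut it is 70 mm above the bench, 57 mm nearer the robot than the bolt
- cover_white_hinge (a point): middle of the cover's hinge axis, at deck height (45 mm above the bench), on the edge nearest the robot; the axis runs along the foot's y. The cover is 50 mm wide (y), 5 mm thick, reaches 70 mm from the hinge, 15 mm beyond the fin's centre; its top is 50 mm above the bench when shut
- cover_white (a joint): opening angle of this cover, rad: 0 shut (lying on the deck), grows as its far edge and fin lift up and swing back towards the robot; stop at 1.3. 150 g, no spring or catch: falls shut unless held
- bolt_orange_top (a point): centre of the top of the steel bolt head (24 mm across, 12 mm thick) at the middle of the foot; at first 69 mm above the bench. All three bolts look alike. It moves down with the bolt
- bolt_orange (a joint): how far this bolt has been pushed straight down, m: 0 at the start. It slides with about 2 N of friction and stays where it is left (no spring). A sound bolt stops hard after about 3 mm, the loose one after about 10 mm; which one is loose changes every time and cannot be seen
- cover_orange_grip (a point): grip point on the orange plastic fin of the cover behind this bolt (middle). Fin: upright block 20 mm (x) by 12 mm thick (y) by 32 mm high on the flat grey cover. The point is 12 mm below its top, on its mid-plane, 55 mm from and 25 mm above the hinge axis; with the cover shut it is 70 mm above the bench, 57 mm nearer the robot than the bolt
- cover_orange_hinge (a point): middle of the cover's hinge axis, at deck height (45 mm above the bench), on the edge nearest the robot; the axis runs along the foot's y. The cover is 50 mm wide (y), 5 mm thick, reaches 70 mm from the hinge, 15 mm beyond the fin's centre; its top is 50 mm above the bench when shut
- cover_orange (a joint): opening angle of this cover, rad: 0 shut (lying on the deck), grows as its far edge and fin lift up and swing back towards the robot; stop at 1.3. 150 g, no spring or catch: falls shut unless held
- bolt_blue_top (a point): centre of the top of the steel bolt head (24 mm across, 12 mm thick) at the right (-y) end of the foot; at first 69 mm above the bench. All three bolts look alike. It moves down with the bolt
- bolt_blue (a joint): how far this bolt has been pushed straight down, m: 0 at the start. It slides with about 2 N of friction and stays where it is left (no spring). A sound bolt stops hard after about 3 mm, the loose one after about 10 mm; which one is loose changes every time and cannot be seen
- cover_blue_grip (a point): grip point on the blue plastic fin of the cover behind this bolt (right (-y) end). Fin: upright block 20 mm (x) by 12 mm thick (y) by 32 mm high on the flat grey cover. The point is 12 mm below its top, on its mid-plane, 55 mm from and 25 mm above the hinge axis; with the cover shut it is 70 mm above the bench, 57 mm nearer the robot than the bolt
- cover_blue_hinge (a point): middle of the cover's hinge axis, at deck height (45 mm above the bench), on the edge nearest the robot; the axis runs along the foot's y. The cover is 50 mm wide (y), 5 mm thick, reaches 70 mm from the hinge, 15 mm beyond the fin's centre; its top is 50 mm above the bench when shut
- cover_blue (a joint): opening angle of this cover, rad: 0 shut (lying on the deck), grows as its far edge and fin lift up and swing back towards the robot; stop at 1.3. 150 g, no spring or catch: falls shut unless held
- flask: conical glass flask, 80 mm across at its foot, 130 mm high, standing beside one end of the foot; origin at the centre of its underside; leave it alone
- bottle: white plastic bottle with a red cap, 64 mm across, 160 mm high, standing beside one end of the foot; origin at the centre of its underside; leave it alone
- wrench: steel wrench, 160 mm long, lying on the bench on the far side of the foot; origin at the middle of its underside; leave it alone

How it is judged:
By the outcome, as a careful person would: the job done as asked, in the order asked, and still so for the second after the job is handed in, while the arm keeps its last pose, push and grip.
It also fails if it takes over 46 s, if anything falls off the work surface, if the arm or the gripper's body presses on something with over 40 N, if the wrist force passes 120 N, or if a joint passes its speed limit or range.

ROBOT

A 6-joint arm with a two-finger parallel gripper is mounted at the origin on the work surface. World frame = base frame: x ahead of the robot, y to its left, z up, the work surface at z = 0. Lengths are in mm, angles in rad, forces in N, time in s.
With the tool pointing down it reaches from about 350 to 875 mm from the base axis. Payload 4.2 kg.
Tool frame: the origin (TCP) lies between the finger pads; the fingertips stand 11 mm ahead of it and the grasp point (between the pads) lies 8 mm behind it; z points along the fingers, y is the direction in which the jaws open and shut (so a half turn about z gives the same grasp; the last joint's range is limited). The gripper opens to 85 mm and grips with 20 to 120 N. Pads are 22 mm wide; open, the fingers measure 114 mm over their backs; the gripper's body (76 mm by 85 mm) begins 54 mm behind the grasp point. The pads swing forward as they close: fully open they stand 13 mm farther back than shut.
Start: joints at [-1.015, 0.385, 0.008, 0, -1.194, -0.259], TCP at [182.804, -597.647, 242.312] pointing down, gripper open.
Joint ranges: [-3.14, 3.14], [-1.21, 2.06], [-1.07, 1.41], [-3.16, 2.05], [-2.99, -0.16], [-3.1, 3.1]. Speed limits (rad/s): [2.79, 2.79, 3.14, 3.14, 3.14, 3.14].

INTERFACE

Orientations are given as a unit quaternion [x, y, z, w].
In Python, from bench import * gives the robot as it stands.
- The arm moves only by the tool servo_tool, never from a script. Its argument "rows" is a list of rows, each a list of 7 numbers: the opening, from 0 (shut) to 1 (fully open), then the shift along the tool's x, y, z in cm, then the turn, a rotation vector about the tool's x, y, z in degrees. A call has 1 to 12 rows; each row shifts and turns the commanded pose from where the row before left it, along the tool's axes as they then stand; what a row does not reach is not made up. A row lasts 1/10 s, in which the tool goes at most 50 mm and 8.59 degrees, less where a joint would pass 70% of its speed; a pose out of reach is approached as far as the arm can. A call is refused whole if a number of a shift passes 5 or a number of a turn 8.59, either way. A call with a gripper value outside its range is refused whole. The fingers move at their own pace and stop on an object; the grip force is fixed at half the most. Time passes only in rows, so rows that do not move let the fingers close. It gives the time, the measured TCP pose, the force and the opening at its end, in the units of the state.
- read_state(): the state, without advancing time (a new reading comes with each control period).
- get_image(name): name is "side" or "top" or "wrist"; returns a dict with "image" (420x560x3 uint8, red, green, blue), "mtx" (3x3 intrinsics, pixels), "extrinsics" (4x4, takes a point from camera to world coordinates). Camera axes: x right, y up, looking along -z (the intrinsics and any distortion apply to the point x, -y, -z); pixel columns grow to the right and rows downward; lengths in mm; the calibration is good to about 2 mm. A picture is of the moment at which its call begins. There is no depth.
- job_done(): hands the job in, once; it reports no verdict.
The state is a dict: "clock": time; "joints": joint angles; "joint_vel": joint speeds; "joint_efforts": joint torques, N m; "position": TCP position; "ee_rot": TCP orientation; "contact_force": force on the tool from outside, world axes, zero at the start; "wrist_torque": the same for the moment, N m; "gripper_width": finger opening in mm.
Only numpy, scipy, OpenCV 4.12 (cv2) and the standard library are available. Lean on these libraries where they do the work, as an engineer would, in place of code of your own. Each camera call takes 0.05 s, during which the arm holds its last target. There are 200 camera calls.

## Working session

There is one attempt and no reset: what is moved stays moved. The work goes in short steps, Python scripts to look and compute and a tool call to move; the robot and the scene stay as the last step left them, time stands still between calls to the robot, and variables do not carry over. Pictures are saved under pics/ and viewed, about 8 in all and at most 12, crops included, and the job is handed in when it is done.

Besides the shell and the picture viewer there is one more tool, called after ">>>" as a command line: name --pt "numbers of a row" for each row, then --argument value for the rest. servo_tool: Moves the arm, as the interface text tells. Its arguments: {"type":"object","properties":{"rows":{"type":"array","items":{"type":"array","items":{"type":"number"}}}},"required":["rows"]}

```bash
mkdir -p pics; ls
python3 - <<'E'
from bench import *
import cv2, numpy as np
s=read_state(); print(s)
ims=[]
for n in ("top","side"):
    d=get_image(n); cv2.imwrite(f"pics/{n}0.png",d["image"][:,:,::-1]); print(n,d["mtx"].tolist(),np.round(d["extrinsics"],3).tolist(),[k for k in d])
E
```

```text
pics
{'clock': 0.0, 'joints': array([-1.01539035e+00,  3.85549138e-01,  6.62486362e-03, -4.75752525e-04,
       -1.19399369e+00, -2.58583451e-01]), 'joint_vel': array([-0.00137973, -0.00101034, -0.00060167, -0.00043204, -0.00023276,
        0.00308745]), 'joint_efforts': array([-9.36827309e-04, -3.92289662e+01,  1.88400739e+01,  4.18610841e+00,
       -4.61306816e-03, -3.21334170e-06]), 'position': array([ 182.64300687, -597.13526496,  241.22910488]), 'ee_rot': array([-1.47780166e-01,  9.89019640e-01,  1.06168472e-03, -2.16890832e-04]), 'contact_force': array([-0.2579789 ,  0.29143293,  0.53743515]), 'wrist_torque': array([ 0.02137939, -0.0309654 , -0.00395814]), 'gripper_width': 85.72063750326792}
top [[443.6251908332588, 0.0, 286.89323134282705], [0.0, 443.6251908332588, 200.061640883914], [0.0, 0.0, 1.0]] [[0.027, 0.997, -0.067, 501.96], [-1.0, 0.027, -0.006, 35.153], [-0.004, 0.068, 0.998, 1130.569], [0.0, 0.0, 0.0, 1.0]] ['image', 'mtx', 'extrinsics']
side [[401.84031827502014, 0.0, 277.02122359358333], [0.0, 401.84031827502014, 211.80032646567602], [0.0, 0.0, 1.0]] [[-0.963, 0.203, -0.177, 403.969], [-0.269, -0.738, 0.619, 702.821], [-0.005, 0.644, 0.765, 901.581], [0.0, 0.0, 0.0, 1.0]] ['image', 'mtx', 'extrinsics']
```

View pics/top0.png

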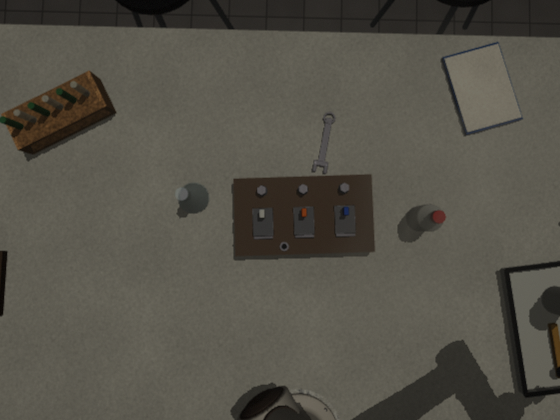

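View pics/side0.png

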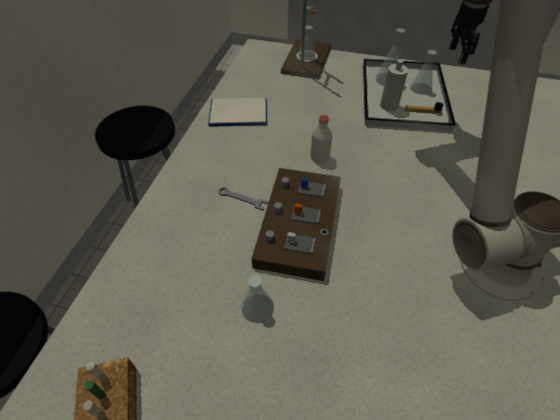

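The top view shows the bolts at about (262,191), (303,189) and (345,188), and the fins at (262,214), (304,212) and (346,211). In the side view the bolts are at (270,237), (278,208) and (286,182), and the fins at (292,239), (298,210) and (305,184). Next I'll segment these and triangulate them.

```bash
cat > h.py <<'E'
from bench import *
import cv2, numpy as np
def ray(d,uv):
    K=d["mtx"];E=d["extrinsics"]; v=np.linalg.inv(K)@np.array([uv[0],uv[1],1.])
    r=E[:3,:3]@np.array([v[0],-v[1],-v[2]]); return E[:3,3],r/np.linalg.norm(r)
def plane(d,uv,z):
    o,r=ray(d,uv); return o+r*(z-o[2])/r[2]
def tri(rs):
    A=0;b=0
    for o,r in rs:
        P=np.eye(3)-np.outer(r,r);A=A+P;b=b+P@o
    return np.linalg.solve(A,b)
def proj(d,p):
    E=d["extrinsics"];c=E[:3,:3].T@(np.asarray(p)-E[:3,3]);q=d["mtx"]@np.array([c[0],-c[1],-c[2]]);return q[:2]/q[2]
def blob(im,uv,kind,r=8):
    u,v=uv; c=im[v-r:v+r+1,u-r:u+r+1].astype(float)
    R,G,B=c[...,0],c[...,1],c[...,2]
    w={'o':R-B-60,'b':B-R-25,'g':np.minimum(np.minimum(R,G),B)-85}[kind]
    m=(w>0).astype(np.uint8); n,l,st,ce=cv2.connectedComponentsWithStats(m)
    if n<2:return None
    k=1+np.argmax(st[1:,4]); return np.array([u-r,v-r])+ce[k],st[k].tolist()
E
python3 - <<'E'
from h import *
T=get_image("top");S=get_image("side")
pt=dict(bw=(262,191),bo=(303,189),bb=(345,188),fw=(262,214),fo=(304,212),fb=(346,211))
ps=dict(bw=(270,237),bo=(278,208),bb=(286,182),fw=(292,239),fo=(298,210),fb=(305,184))
for k in pt:
    kind={'fo':'o','fb':'b'}.get(k,'g')
    a=blob(T["image"],pt[k],kind);b=blob(S["image"],ps[k],kind)
    print(k,a,b)
    if a and b: print('   tri',tri([ray(T,a[0]),ray(S,b[0])]).round(1),'planeT',plane(T,a[0],69 if k[0]=='b' else 78).round(1),'planeS',plane(S,b[0],69 if k[0]=='b' else 75).round(1))
def crop(d,u0,v0,w,h,f): return cv2.resize(d["image"][v0:v0+h,u0:u0+w,::-1],None,fx=f,fy=f,interpolation=cv2.INTER_CUBIC)
a=crop(T,228,168,152,96,5);a=cv2.convertScaleAbs(a,alpha=1.5); cv2.imwrite("pics/tc.png",a)
# foot corners from top
hsv=cv2.cvtColor(T["image"],cv2.COLOR_RGB2HSV); print(T["image"][182,282],T["image"][150,280])
g=T["image"].astype(int); m=((g.sum(2)<190)&(g[...,0]-g[...,2]>8)).astype(np.uint8);m[:170]=0;m[265:]=0;m[:,:225]=0;m[:,380:]=0
m=cv2.morphologyEx(m,cv2.MORPH_CLOSE,np.ones((9,9)))
c=max(cv2.findContours(m,0,2)[0],key=cv2.contourArea); r=cv2.minAreaRect(c); print(r)
for q in cv2.boxPoints(r): print(q,plane(T,q,45).round(1))
E
```

```text
bw None (array([269.31034483, 233.17241379]), [4, 2, 7, 6, 29])
bo None (array([277.52173913, 204.73913043]), [5, 3, 6, 5, 23])
bb None (array([284.61904762, 179.42857143]), [4, 4, 6, 4, 21])
fw (array([261.5, 213. ]), [6, 4, 4, 7, 28]) (array([290.88, 233.84]), [3, 1, 9, 4, 25])
   tri [540.2 100.9  82.5] planeT [540.7 101.2  78. ] planeS [541.2  95.3  75. ]
fo (array([303.5, 212. ]), [6, 5, 4, 7, 28]) (array([297.96551724, 205.13793103]), [5, 1, 7, 5, 29])
   tri [545.5   1.7  82.4] planeT [545.8   1.6  78. ] planeS [546.8  -4.6  75. ]
fb (array([345.94871795, 210.58974359]), [6, 4, 5, 8, 39]) (array([303.85245902, 182.32786885]), [4, 2, 7, 10, 61])
   tri [ 552.3 -100.3   67.7] planeT [551.9 -99.   78. ] planeS [551.  -93.3  75. ]
[50 41 32] [97 95 84]
((302.7802429199219, 216.60678100585938), (81.22309875488281, 140.6257781982422), 88.23760986328125)
[231.25162 178.17688] [625.7 180.4  45. ]
[371.81088 173.85199] [ 645.6 -165.1   45. ]
[374.30887 255.03668] [ 447.2 -174.    45. ]
[233.7496  259.36157] [427.4 167.3  45. ]
```

View pics/tc.png

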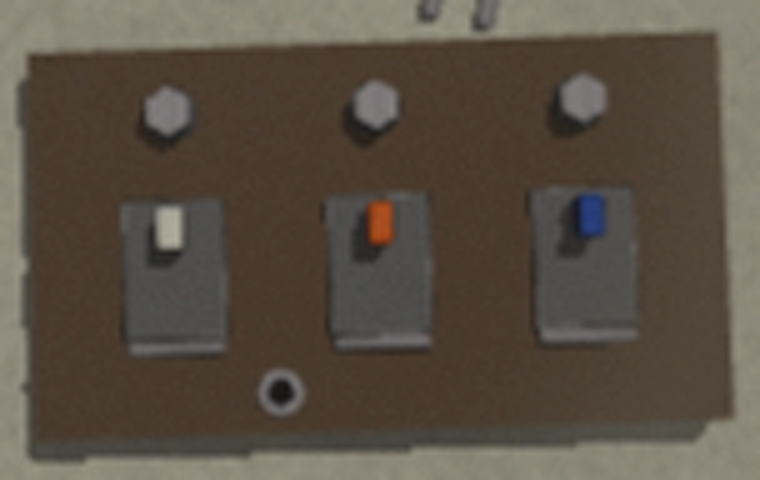

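The enlarged top view shows the bolt heads clearly at crop pixels (168,111), (376,104) and (582,97), and the fin tops at (168,228), (381,222) and (592,215). I'll refine the masks with lower thresholds and fit the foot pose.

Run:
```python
from h import *
T=get_image("top");S=get_image("side")
def cen(im,uv,r,kind):
    u,v=uv;c=cv2.resize(im[v-r:v+r+1,u-r:u+r+1],None,fx=8,fy=8,interpolation=cv2.INTER_CUBIC).astype(float)
    R,G,B=c[...,0],c[...,1],c[...,2]
    w={'o':R-B-50,'b':B-R-18,'g':np.minimum(R,B)-68,'w':np.minimum(R,B)-95}[kind]
    n,l,st,ce=cv2.connectedComponentsWithStats((w>0).astype(np.uint8))
    k=1+np.argmax(st[1:,4]); return (ce[k]+.5)/8-.5+[u-r,v-r],(st[k]/8).round(1)[2:4]
obs=[]
for uv,x,y,z,k in [((261,190),62,100,69,'g'),((303,188),62,0,69,'g'),((344,187),62,-100,69,'g'),((262,213),5,100,82,'w'),((304,212),5,0,82,'o'),((346,211),5,-100,82,'b')]:
    p,s=cen(T["image"],uv,6,k); P=plane(T,p,z); print(p.round(2),s,P.round(1)); obs.append((x,y,P[0],P[1]))
o=np.array(obs)
M,_=cv2.estimateAffinePartial2D(o[:,:2],o[:,2:]); 
# rigid fit
a=o[:,:2]-o[:,:2].mean(0);b=o[:,2:]-o[:,2:].mean(0)
th=np.arctan2((a[:,0]*b[:,1]-a[:,1]*b[:,0]).sum(),(a*b).sum()); R=np.array([[np.cos(th),-np.sin(th)],[np.sin(th),np.cos(th)]])
t=o[:,2:].mean(0)-R@o[:,:2].mean(0)
print('th',th,np.degrees(th),'t',t,'scale',np.hypot(*M[:,0]));print('res',(o[:,2:]-(o[:,:2]@R.T+t)).round(1).tolist())
for i,(x,y) in enumerate([(62,100),(62,0),(62,-100),(5,100),(5,0),(5,-100)]):
    w=R@[x,y]+t; z=69 if i<3 else 82; print(w.round(1),'side px',proj(S,[*w,z]).round(1))
c=S["image"][160:280,240:350,::-1]; cv2.imwrite("pics/sc.png",cv2.convertScaleAbs(cv2.resize(c,None,fx=5,fy=5,interpolation=cv2.INTER_CUBIC),alpha=1.4))
```

```text
[261.04 189.66] [8.  8.5] [597.1 104.6  69. ]
[302.81 188.31] [7.8 8.5] [603.1   4.4  69. ]
[344.3  186.97] [7.8 8.1] [608.9 -95.1  69. ]
[261.57 212.98] [3.6 6.8] [540.6 100.8  82. ]
[303.69 212.01] [4.9 8.2] [545.6   1.3  82. ]
[345.86 210.5 ] [5.5 8.6] [551.9 -98.3  82. ]Traceback (most recent call last):
  File "<stdin>", line 13, in <module>
cv2.error: OpenCV(4.12.0) /io/opencv/modules/calib3d/src/ptsetreg.cpp:1108: error: (-215:Assertion failed) count >= 0 && to.checkVector(2) == count in function 'estimateAffinePartial2D'
```

Run:
```python
from h import *
S=get_image("side")
o=np.array([[62,100,597.1,104.6],[62,0,603.1,4.4],[62,-100,608.9,-95.1],[5,100,540.6,100.8],[5,0,545.6,1.3],[5,-100,551.9,-98.3]])
a=o[:,:2]-o[:,:2].mean(0);b=o[:,2:]-o[:,2:].mean(0)
th=np.arctan2((a[:,0]*b[:,1]-a[:,1]*b[:,0]).sum(),(a*b).sum()); R=np.array([[np.cos(th),-np.sin(th)],[np.sin(th),np.cos(th)]])
t=o[:,2:].mean(0)-R@o[:,:2].mean(0)
print('th',np.degrees(th),'t',t);print('res',(o[:,2:]-(o[:,:2]@R.T+t)).round(1).tolist())
I=cv2.convertScaleAbs(cv2.resize(S["image"][160:280,240:350,::-1],None,fx=5,fy=5,interpolation=cv2.INTER_CUBIC),alpha=1.4)
for i,(x,y) in enumerate(o[:,:2]):
    w=R@[x,y]+t; z=69 if i<3 else 82; p=proj(S,[*w,z]); print(w.round(1),p.round(1)); q=(p-[240,160]+.5)*5-.5; cv2.drawMarker(I,tuple(int(k) for k in q.round()),(0,255,0),0,8)
cv2.imwrite("pics/sc.png",I)
s=read_state(); from scipy.spatial.transform import Rotation as Ro
print(Ro.from_quat(s['ee_rot']).as_matrix().round(3),s['contact_force'],s['clock'])
```

```text
th 3.3221758291672883 t [541.08963135   1.00866086]
res [[-0.1, 0.2], [0.1, -0.2], [0.1, 0.1], [0.3, -0.3], [-0.5, 0.0], [0.0, 0.2]]
[597.2 104.4] [269.  233.4]
[603.    4.6] [277.2 204.9]
[608.8 -95.2] [284.5 179.5]
[540.3 101.1] [290.7 234. ]
[546.1   1.3] [297.8 205.1]
[551.9 -98.5] [304.1 179.3]
[[-0.956 -0.292 -0.   ]
 [-0.292  0.956  0.   ]
 [ 0.     0.001 -1.   ]] [-0.37003433  0.34836623  0.14129442] 0.35
```

View pics/sc.png

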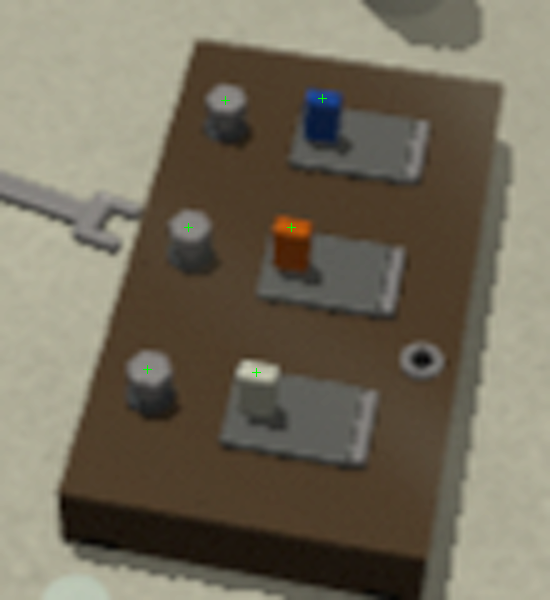

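Both views agree within a pixel, and the fit residuals are 0.5 mm or less. The foot is at (541.1, 1.0) with yaw 3.32°. Now I'll turn the tool to line up with the foot, shut the gripper and head for the blue bolt.

>>> servo_tool --pt "0 -1 1 0 0 0 6.83" --pt "0 -2 2 0 0 0 6.83" --pt "0 -3 3.2 0 0 0 0" --pt "0 -3 3.2 0 0 0 0" --pt "0 -3 3.2 0 0 0 0" --pt "0 -3 3.2 0 0 0 0" --pt "0 -3 3.2 0 0 0 0" --pt "0 -3 3.2 0 0 0 0" --pt "0 -3 3.2 0 0 0 0" --pt "0 -3 3.2 0 0 0 0" --pt "0 -3 3.2 0 0 0 0" --pt "0 -3 3.2 0 0 0 0"

```text
clock: 1.55
position: [487.3, -223.4, 242.6]
ee_rot: [-0.029, 1.0, -0.0, 0.0]
contact_force: [0.5, -1.8, -0.4]
gripper_width: -0.2
```

```bash
cat > g.py <<'E'
import sys
from h import *
from scipy.spatial.transform import Rotation as Ro
def to(p):
    s=read_state();R=Ro.from_quat(s['ee_rot']).as_matrix()
    print('t',round(s['clock'],2),'pos',s['position'].round(1),'F',s['contact_force'].round(1),'w',round(s['gripper_width'],1))
    print('tool z',R[:,2].round(3),'tool y yaw',np.degrees(np.arctan2(R[1,1],R[0,1])).round(2),'J',s['joints'].round(2))
    print('shift tool cm',(R.T@(np.array(p)-s['position'])/10).round(2))
if __name__=="__main__": to([float(a) for a in sys.argv[1:4]])
E
python3 g.py 608.8 -95.2 90
```

```text
t 1.55 pos [ 487.3 -223.4  242.6] F [ 0.5 -1.8 -0.4] w -0.2
tool z [ 0.001 -0.    -1.   ] tool y yaw 93.36 J [-0.13  0.23 -0.21  0.   -1.13 -1.39]
shift tool cm [-12.87  12.09  15.27]
```

>>> servo_tool --pt "0 -3 3 0 0 0 0" --pt "0 -3 3 1 0 0 0" --pt "0 -3 3 2 0 0 0" --pt "0 -2.5 2 3 0 0 0" --pt "0 -1 0.8 3 0 0 0" --pt "0 0 0 3 0 0 0" --pt "0 0 0 2 0 0 0" --pt "0 0 0 0 0 0 0" --pt "0 0 0 0 0 0 0"

```text
clock: 2.45
position: [604.7, -100.0, 102.7]
ee_rot: [-0.029, 1.0, -0.0, 0.0]
contact_force: [-0.5, 0.0, -0.2]
gripper_width: 0.1
```

```bash
python3 g.py 608.8 -95.2 82
```

```text
t 2.45 pos [ 604.7 -100.   102.7] F [-0.5  0.  -0.2] w 0.1
tool z [ 0. -0. -1.] tool y yaw 93.36 J [ 0.1   0.49 -0.2   0.   -0.88 -1.61]
shift tool cm [-0.43  0.46  2.07]
```

>>> servo_tool --pt "0 -0.43 0.46 0.5 0 0 0" --pt "0 0 0 0.7 0 0 0" --pt "0 0 0 0.7 0 0 0" --pt "0 0 0 0.2 0 0 0" --pt "0 0 0 0.1 0 0 0" --pt "0 0 0 0.1 0 0 0" --pt "0 0 0 0 0 0 0"

```text
clock: 3.15
position: [608.4, -95.1, 79.4]
ee_rot: [-0.029, 1.0, -0.0, 0.0]
contact_force: [0.3, 0.5, -0.4]
gripper_width: 0.4
```

```bash
python3 g.py 608.8 -95.2 77
```

```text
t 3.15 pos [608.4 -95.1  79.4] F [ 0.3  0.5 -0.4] w 0.4
tool z [ 0. -0. -1.] tool y yaw 93.34 J [ 0.11  0.52 -0.21  0.   -0.83 -1.62]
shift tool cm [-0.04 -0.01  0.24]
```

>>> servo_tool --pt "0 0 0 0.1 0 0 0" --pt "0 0 0 0.1 0 0 0" --pt "0 0 0 0 0 0 0"

```text
clock: 3.45
position: [608.6, -95.1, 77.5]
ee_rot: [-0.029, 1.0, -0.0, 0.0]
contact_force: [0.0, -0.4, 1.2]
gripper_width: -0.3
```

>>> servo_tool --pt "0 0 0 0.1 0 0 0" --pt "0 0 0 0.05 0 0 0" --pt "0 0 0 0 0 0 0"

```text
clock: 3.75
position: [608.6, -95.1, 75.8]
ee_rot: [-0.029, 1.0, -0.0, 0.0]
contact_force: [1.0, 0.1, 1.5]
gripper_width: 0.6
```

>>> servo_tool --pt "0 0 0 0.1 0 0 0" --pt "0 0 0 0.1 0 0 0" --pt "0 0 0 0 0 0 0"

```text
clock: 4.05
position: [608.5, -95.1, 73.7]
ee_rot: [-0.029, 1.0, -0.0, 0.0]
contact_force: [-0.2, -0.4, 1.9]
gripper_width: -0.1
```

>>> servo_tool --pt "0 0 0 0.1 0 0 0" --pt "0 0 0 0.05 0 0 0" --pt "0 0 0 0 0 0 0"

```text
clock: 4.35
position: [608.5, -95.0, 72.3]
ee_rot: [-0.029, 1.0, 0.0, 0.0]
contact_force: [1.1, -0.2, 1.0]
gripper_width: 0.0
```

>>> servo_tool --pt "0 0 0 0.1 0 0 0" --pt "0 0 0 0.1 0 0 0" --pt "0 0 0 0 0 0 0"

```text
clock: 4.65
position: [608.4, -95.0, 70.2]
ee_rot: [-0.029, 1.0, 0.0, 0.0]
contact_force: [0.5, -0.3, 0.5]
gripper_width: -0.1
```

>>> servo_tool --pt "0 0 0 0.1 0 0 0" --pt "0 0 0 0.05 0 0 0" --pt "0 0 0 0 0 0 0"

```text
clock: 4.95
position: [608.5, -95.0, 70.1]
ee_rot: [-0.029, 1.0, -0.0, 0.0]
contact_force: [-2.0, 0.5, 7.3]
gripper_width: -0.1
```

>>> servo_tool --pt "0 0 0 0.1 0 0 0" --pt "0 0 0 0 0 0 0"

```text
clock: 5.15
position: [608.5, -95.0, 70.0]
ee_rot: [-0.03, 1.0, -0.0, 0.0]
contact_force: [-2.7, 0.7, 11.8]
gripper_width: 0.4
```

Blue sank about 10 mm to a hard stop, so it is the loose one. I still need to press the other two, starting with orange.

>>> servo_tool --pt "0 0 0 -1.2 0 0 0" --pt "0 0 0 -2 0 0 0" --pt "0 0 2 0 0 0 0" --pt "0 0 3 0 0 0 0" --pt "0 0 3 0 0 0 0" --pt "0 0 2 0 0 0 0" --pt "0 0 0 0.5 0 0 0" --pt "0 0 0 0.5 0 0 0" --pt "0 0 0 0.5 0 0 0" --pt "0 0 0 0 0 0 0"

```text
clock: 6.15
position: [601.6, 3.7, 83.5]
ee_rot: [-0.028, 1.0, -0.0, -0.001]
contact_force: [-0.1, -0.4, -0.4]
gripper_width: -0.2
```

```bash
python3 g.py 603.0 4.6 79
```

```text
t 6.15 pos [601.6   3.7  83.5] F [-0.1 -0.4 -0.4] w -0.2
tool z [-0.003 -0.    -1.   ] tool y yaw 93.25 J [ 0.27  0.5  -0.25 -0.   -0.83 -1.79]
shift tool cm [-0.14  0.08  0.45]
```

>>> servo_tool --pt "0 -0.1 0.1 0.2 0 0 0" --pt "0 0 0 0.2 0 0 0" --pt "0 0 0 0.1 0 0 0" --pt "0 0 0 0.1 0 0 0" --pt "0 0 0 0 0 0 0"

```text
clock: 6.65
position: [603.6, 5.7, 79.0]
ee_rot: [-0.029, 1.0, -0.0, 0.0]
contact_force: [-0.4, -1.1, 0.7]
gripper_width: -0.1
```

>>> servo_tool --pt "0 0 0 0.1 0 0 0" --pt "0 0 0 0.1 0 0 0" --pt "0 0 0 0 0 0 0"

```text
clock: 6.95
position: [603.5, 5.7, 77.1]
ee_rot: [-0.029, 1.0, -0.0, 0.0]
contact_force: [0.3, -2.1, 3.5]
gripper_width: -0.2
```

>>> servo_tool --pt "0 0 0 0.1 0 0 0" --pt "0 0 0 0 0 0 0"

```text
clock: 7.15
position: [603.6, 5.7, 77.1]
ee_rot: [-0.029, 1.0, -0.0, 0.0]
contact_force: [-2.9, -2.0, 7.9]
gripper_width: -0.3
```

>>> servo_tool --pt "0 0 0 0.1 0 0 0" --pt "0 0 0 0.1 0 0 0" --pt "0 0 0 0 0 0 0"

```text
clock: 7.45
position: [603.7, 5.7, 76.9]
ee_rot: [-0.03, 1.0, -0.0, 0.001]
contact_force: [-5.6, -0.7, 17.3]
gripper_width: -0.0
```

>>> servo_tool --pt "0 0 0 -1.2 0 0 0" --pt "0 0 0 -1.5 0 0 0" --pt "0 0 2 0 0 0 0" --pt "0 0 3 0 0 0 0" --pt "0 0 3 0 0 0 0" --pt "0 0 1.9 0 0 0 0" --pt "0 0 0 0.5 0 0 0" --pt "0 0 0 0.5 0 0 0" --pt "0 0 0 0.5 0 0 0" --pt "0 0 0 0 0 0 0"

```text
clock: 8.45
position: [596.9, 103.5, 84.5]
ee_rot: [-0.028, 1.0, -0.0, -0.001]
contact_force: [0.2, -0.1, -0.8]
gripper_width: 0.3
```

```bash
python3 g.py 597.2 104.4 79
```

```text
t 8.45 pos [596.9 103.5  84.5] F [ 0.2 -0.1 -0.8] w 0.3
tool z [-0.002 -0.001 -1.   ] tool y yaw 93.26 J [ 0.44  0.5  -0.23 -0.   -0.84 -1.95]
shift tool cm [-0.03  0.09  0.55]
```

Orange stopped hard after 3 mm (17 N). White is next.

>>> servo_tool --pt "0 0 0 0.2 0 0 0" --pt "0 0 0 0.2 0 0 0" --pt "0 0 0 0.1 0 0 0" --pt "0 0 0 0.1 0 0 0" --pt "0 0 0 0.1 0 0 0" --pt "0 0 0 0 0 0 0"

```text
clock: 9.05
position: [597.7, 104.6, 79.0]
ee_rot: [-0.029, 1.0, -0.0, 0.0]
contact_force: [0.7, -1.2, 1.9]
gripper_width: 0.0
```

>>> servo_tool --pt "0 0 0 0.1 0 0 0" --pt "0 0 0 0.1 0 0 0" --pt "0 0 0 0 0 0 0"

```text
clock: 9.35
position: [597.7, 104.6, 77.1]
ee_rot: [-0.029, 1.0, -0.0, 0.0]
contact_force: [-0.6, -2.0, 3.9]
gripper_width: -0.4
```

>>> servo_tool --pt "0 0 0 0.1 0 0 0" --pt "0 0 0 0.1 0 0 0" --pt "0 0 0 0 0 0 0"

```text
clock: 9.65
position: [597.8, 104.6, 77.0]
ee_rot: [-0.03, 1.0, -0.0, 0.0]
contact_force: [-4.2, -1.8, 12.4]
gripper_width: -0.1
```

White also stopped hard at 3 mm (12 N). Blue is the loose one, so next I lift clear and go above the blue fin with the gripper half open.

>>> servo_tool --pt "0 0 0 -1.2 0 0 0" --pt "0 0 0 -2.5 0 0 0" --pt "0.3 0.7 -2 0 0 0 0" --pt "0.5 1 -3 0 0 0 0" --pt "0.5 1 -3 0 0 0 0" --pt "0.5 1 -3 0 0 0 0" --pt "0.5 1 -3 0 0 0 0" --pt "0.5 1 -3 0 0 0 0" --pt "0.5 0 -2 0 0 0 0" --pt "0.5 0 -1 0 0 0 0" --pt "0.5 0 0 0 0 0 0" --pt "0.5 0 0 0 0 0 0"

```text
clock: 10.85
position: [552.5, -98.0, 111.6]
ee_rot: [-0.029, 1.0, 0.0, -0.0]
contact_force: [-0.6, 0.5, 0.0]
gripper_width: 42.9
```

```bash
python3 g.py 551.9 -98.5 66; python3 -c "
from h import *
d=get_image('wrist');cv2.imwrite('pics/w1.png',d['image'][:,:,::-1])
d=get_image('side');c=d['image'][150:280,230:350,::-1];cv2.imwrite('pics/s1.png',cv2.convertScaleAbs(cv2.resize(c,None,fx=4,fy=4,interpolation=cv2.INTER_CUBIC),alpha=1.4))"
```

```text
t 10.85 pos [552.5 -98.  111.6] F [-0.6  0.5  0. ] w 42.9
tool z [-0.  0. -1.] tool y yaw 93.33 J [ 0.11  0.41 -0.32 -0.   -0.84 -1.63]
shift tool cm [ 0.06 -0.05  4.56]
```

View pics/w1.png

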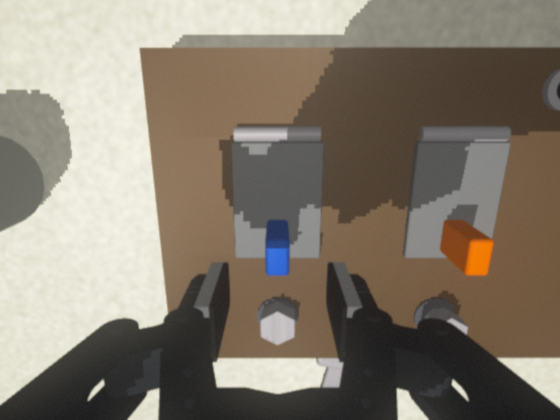

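The wrist view shows the blue fin at (278,248), midway between the fingers at about 213 and 343. Next I rehearse the tilt in free air to see how far the wrist joint allows it.

>>> servo_tool --pt "0.5 0.25 0 -0.7 0 -7 0" --pt "0.5 0.25 0 -0.7 0 -7 0" --pt "0.5 0.25 0 -0.7 0 -7 0" --pt "0.5 0.25 0 -0.7 0 -7 0" --pt "0.5 0 0 0 0 0 0"

```text
clock: 11.45
position: [530.3, -100.7, 135.7]
ee_rot: [-0.029, 0.972, 0.008, 0.235]
contact_force: [-0.1, -0.3, 0.2]
gripper_width: 42.5
```

```bash
python3 g.py 551.9 -98.5 112
```

```text
t 11.45 pos [ 530.3 -100.7  135.7] F [-0.1 -0.3  0.2] w 42.5
tool z [ 0.456  0.029 -0.89 ] tool y yaw 93.41 J [ 0.12  0.2  -0.74  0.17 -0.16 -1.79]
shift tool cm [-0.85  0.09  3.1 ]
```

The wrist joint limit sets in at about 27° of tilt, so I'll tilt only about 15° and let the fin pivot between the pads. Now I turn back upright.

>>> servo_tool --pt "0.5 -0.25 0 0.7 0 7 0" --pt "0.5 -0.25 0 0.7 0 7 0" --pt "0.5 -0.25 0 0.7 0 7 0" --pt "0.5 -0.25 0 0.7 0 7 0" --pt "0.5 0 0 0 0 0 0" --pt "0.5 0 0 0 0 0 0"

```text
clock: 12.05
position: [556.6, -98.3, 114.6]
ee_rot: [-0.031, 1.0, 0.002, -0.001]
contact_force: [-0.4, -0.1, 0.1]
gripper_width: 42.6
```

```bash
python3 g.py 551.9 -98.5 66; python3 -c "
from h import *
print(read_state()['ee_rot'],read_state()['joints'])"
```

```text
t 12.05 pos [556.6 -98.3 114.6] F [-0.4 -0.1  0.1] w 42.6
tool z [-0.002  0.003 -1.   ] tool y yaw 93.5 J [ 0.11  0.41 -0.31 -0.   -0.86 -1.62]
shift tool cm [ 0.46 -0.01  4.86]
[-0.03051745  0.99953208  0.00169581 -0.00119674] [ 0.10999521  0.41023597 -0.30550061 -0.00472347 -0.85718195 -1.61665139]
```

View pics/s1.png

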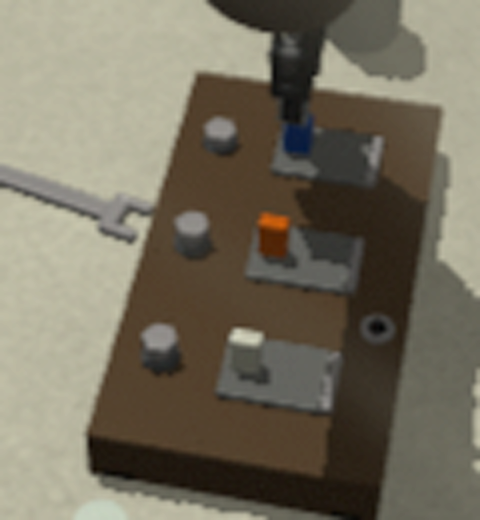

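The side crop shows the blue bolt (220,135) sitting clearly lower than the other two, which confirms it. Now I descend on the blue fin and grip it.

>>> servo_tool --pt "0.5 0.46 0 1 0 0 0" --pt "0.5 0 0 1.3 0 0 0" --pt "0.5 0 0 1.2 0 0 0" --pt "0.5 0 0 0.8 0 0 0" --pt "0.5 0 0 0.5 0 0 0" --pt "0.5 0 0 0 0 0 0"

```text
clock: 12.65
position: [550.6, -99.4, 66.4]
ee_rot: [-0.03, 1.0, 0.001, -0.002]
contact_force: [-0.3, 0.6, 0.4]
gripper_width: 42.8
```

```bash
python3 g.py 551.9 -98.5 66
```

```text
t 12.65 pos [550.6 -99.4  66.4] F [-0.3  0.6  0.4] w 42.8
tool z [-0.004  0.003 -1.   ] tool y yaw 93.43 J [ 0.11  0.47 -0.37 -0.   -0.74 -1.62]
shift tool cm [-0.14  0.08  0.04]
```

>>> servo_tool --pt "0 -0.1 0.06 0 0 0 0" --pt "0 0 0 0 0 0 0" --pt "0 0 0 0 0 0 0" --pt "0 0 0 0 0 0 0" --pt "0 0 0 0 0 0 0" --pt "0 0 0 0 0 0 0"

```text
clock: 13.25
position: [552.6, -98.4, 68.0]
ee_rot: [-0.03, 1.0, 0.002, -0.001]
contact_force: [-0.3, 3.2, 4.1]
gripper_width: 10.6
```

Run:
```python
from g import *
to([551.9,-98.5,66])
# plan in (forward u, up w) from hinge; G arc, tilt ramp; output tool-frame shifts cm
N=11; th=np.radians(np.linspace(0,55,N+1)); ti=np.radians(np.linspace(0,16.5,N+1))
G=np.c_[55*np.cos(th)-29*np.sin(th),55*np.sin(th)+29*np.cos(th)]
P=G+8*np.c_[np.sin(ti),-np.cos(ti)]
for i in range(N):
    d=P[i+1]-P[i]; t=ti[i]; zx=np.array([np.sin(t),-np.cos(t)]); xx=np.array([-np.cos(t),-np.sin(t)])
    print(round(d@xx/10,2),round(d@zx/10,2))
print(P[0],P[-1])
```

```text
t 13.25 pos [552.6 -98.4  68. ] F [-0.3  3.2  4.1] w 10.6
tool z [-0.001  0.003 -1.   ] tool y yaw 93.45 J [ 0.11  0.47 -0.36 -0.   -0.75 -1.62]
shift tool cm [ 0.07 -0.01  0.2 ]
0.25 -0.47
0.28 -0.45
0.31 -0.43
0.33 -0.41
0.36 -0.39
0.38 -0.36
0.4 -0.34
0.42 -0.31
0.44 -0.29
0.46 -0.26
0.47 -0.23
[55. 21.] [10.06341747 54.01652121]
```

>>> servo_tool --pt "0 0.12 0 -0.24 0 -0.7 0" --pt "0 0.13 0 -0.23 0 -0.8 0" --pt "0 0.14 0 -0.23 0 -0.7 0" --pt "0 0.14 0 -0.22 0 -0.8 0" --pt "0 0.15 0 -0.22 0 -0.7 0" --pt "0 0.16 0 -0.21 0 -0.8 0" --pt "0 0 0 0 0 0 0"

```text
clock: 13.95
position: [544.1, -98.9, 80.3]
ee_rot: [-0.03, 0.999, 0.003, 0.04]
contact_force: [5.0, 3.0, -7.9]
gripper_width: 10.9
```

```bash
python3 g.py 551.9 -98.5 66
```

```text
t 13.95 pos [544.1 -98.9  80.3] F [ 5.   3.  -7.9] w 10.9
tool z [ 0.08   0.008 -0.997] tool y yaw 93.42 J [ 0.11  0.41 -0.43  0.   -0.65 -1.63]
shift tool cm [-0.66 -0.01  1.48]
```

>>> servo_tool --pt "0 0.16 0 -0.21 0 -0.7 0" --pt "0 0.17 0 -0.2 0 -0.8 0" --pt "0 0.18 0 -0.2 0 -0.7 0" --pt "0 0.18 0 -0.19 0 -0.8 0" --pt "0 0.19 0 -0.18 0 -0.7 0" --pt "0 0.19 0 -0.18 0 -0.8 0" --pt "0 0.2 0 -0.17 0 -0.7 0" --pt "0 0.2 0 -0.17 0 -0.8 0" --pt "0 0 0 0 0 0 0"

```text
clock: 14.85
position: [527.6, -99.9, 93.5]
ee_rot: [-0.03, 0.995, 0.005, 0.092]
contact_force: [4.8, 2.8, -8.2]
gripper_width: 10.6
```

```bash
python3 g.py 551.9 -98.5 66; python3 -c "
from h import *
d=get_image('side');c=d['image'][130:260,230:380,::-1];cv2.imwrite('pics/s2.png',cv2.convertScaleAbs(cv2.resize(c,None,fx=5,fy=4.6,interpolation=cv2.INTER_CUBIC),alpha=1.5))"
```

```text
t 14.85 pos [527.6 -99.9  93.5] F [ 4.8  2.8 -8.2] w 10.6
tool z [ 0.183  0.015 -0.983] tool y yaw 93.43 J [ 0.12  0.33 -0.53  0.01 -0.52 -1.64]
shift tool cm [-1.89 -0.02  3.15]
```

View pics/s2.png

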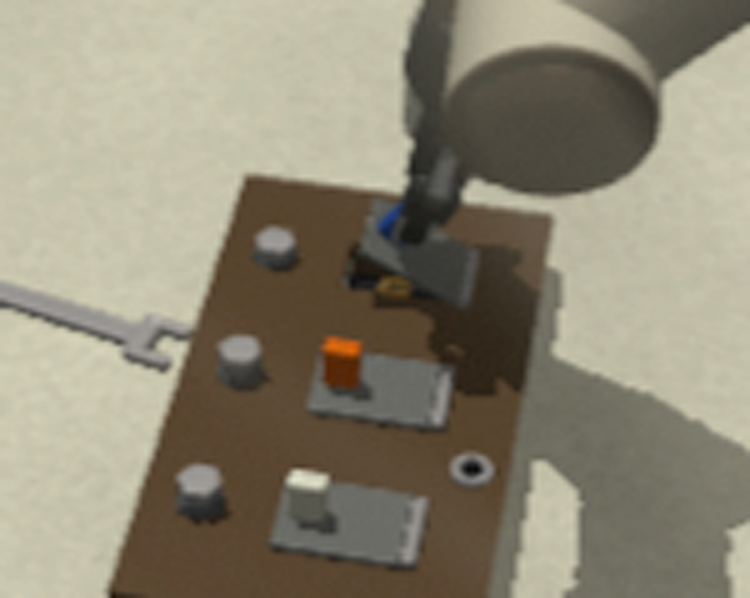

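The blue cover is lifting: the brass screw is visible at (393,288) and the fin is still in the fingers. I'll continue past 50°.

>>> servo_tool --pt "0 0.21 0 -0.16 0 -0.7 0" --pt "0 0.21 0 -0.15 0 -0.8 0" --pt "0 0.22 0 -0.15 0 -0.7 0" --pt "0 0.22 0 -0.14 0 -0.8 0" --pt "0 0.23 0 -0.13 0 -0.7 0" --pt "0 0.23 0 -0.13 0 -0.8 0" --pt "0 0.23 0 -0.12 0 -0.7 0" --pt "0 0.24 0 -0.11 0 -0.8 0" --pt "0 0.24 0 -0.1 0 -0.7 0" --pt "0 0 0 0 0 0 0" --pt "0 0 0 0 0 0 0"

```text
clock: 16.0
position: [506.0, -101.2, 100.9]
ee_rot: [-0.03, 0.988, 0.006, 0.15]
contact_force: [5.6, 3.8, -6.8]
gripper_width: 10.9
```

Run:
```python
from g import *
to([551.9,-98.5,66])
s=read_state();R=Ro.from_quat(s['ee_rot']).as_matrix()
G=s['position']-8*R[:,2]; a=np.radians(3.32); xf=np.array([np.cos(a),np.sin(a)])
hin=np.array([541.1,1.0])+xf*(-50)+100*np.array([np.sin(a),-np.cos(a)])
u=(G[:2]-hin)@xf; w=G[2]-45; print('G rel hinge',u,w,np.hypot(u,w),'angle open',np.degrees(np.arctan2(w,u)-np.arctan2(29,55)))
d=get_image('side');c=d['image'][130:260,230:380,::-1];cv2.imwrite('pics/s3.png',cv2.convertScaleAbs(cv2.resize(c,None,fx=5,fy=4.6,interpolation=cv2.INTER_CUBIC),alpha=1.5))
```

```text
t 16.0 pos [ 506.  -101.2  100.9] F [ 5.6  3.8 -6.8] w 10.9
tool z [ 0.296  0.021 -0.955] tool y yaw 93.48 J [ 0.13  0.26 -0.67  0.05 -0.34 -1.68]
shift tool cm [-3.36 -0.02  4.7 ]
G rel hinge 6.638847849405926 63.53459745971993 63.88050856979938 angle open 56.233246949942576
```

View pics/s3.png

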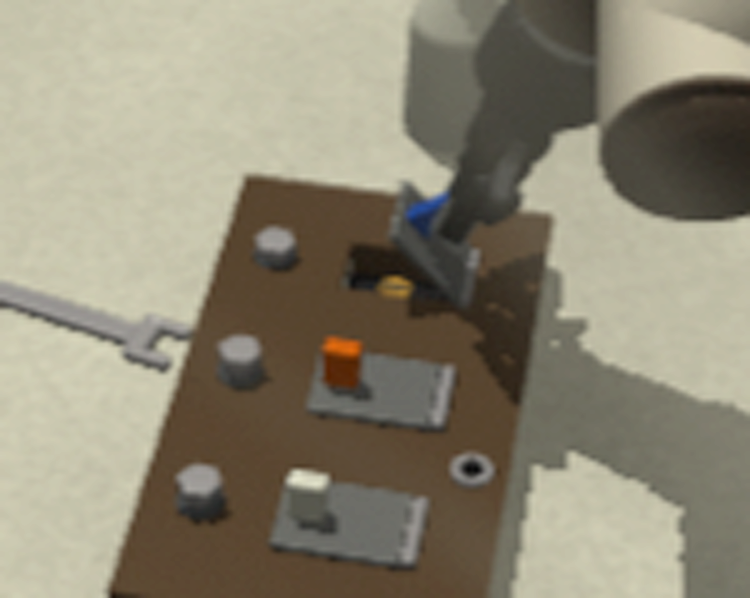

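The blue cover stands well open with the screw at (395,288), and the other covers are shut. One check of the angle from the far-edge corners (crop pixels of about (403,183) and (394,240)), then I hand in.

Run:
```python
from g import *
d=get_image('side');a=np.radians(3.32);xf=np.array([np.cos(a),np.sin(a)]);yf=np.array([-xf[1],xf[0]])
for t in (40,50,56,62):
    T=np.radians(t);o=[]
    for y in (-125,-75):
        p=np.array([541.1,1.])+xf*(-50+70*np.cos(T)-2.5*np.sin(T))+yf*y
        q=proj(d,[*p,45+70*np.sin(T)+2.5*np.cos(T)]);o.append(((q-[230,130]+.5)*[5,4.6]).round(0).tolist())
    print(t,o)
s=read_state();print(s['clock'],s['gripper_width'],s['contact_force'].round(1),s['joint_vel'].round(3))
```

```text
40 [[386.0, 191.0], [371.0, 247.0]]
50 [[402.0, 183.0], [388.0, 239.0]]
56 [[413.0, 180.0], [399.0, 236.0]]
62 [[425.0, 177.0], [411.0, 234.0]]
16.1 10.87198347559723 [ 6.   4.1 -6.1] [ 0.001  0.     0.002  0.001 -0.001 -0.   ]
```

The image corners give 50–54° and the grasp geometry gives 56°, both well above 40°, and the grip is steady.

```bash
python3 -c "
from bench import *
print(job_done())"
```

```text
the job is handed in; nothing more can be done
None
```

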